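# Level the table with its foot screws, then clamp it

### The arm

A 6-joint arm with a two-finger parallel gripper is mounted at the origin on a cart in front of the work surface, level with it; the furniture and walls round the work are solid. World frame = base frame: x ahead of the robot, y to its left, z up, the work surface at z = 0. Lengths are in mm, angles in rad, forces in N, time in s.
With the tool pointing down it reaches from about 350 to 875 mm from the base axis. Payload 4.2 kg.
Tool frame: the origin (TCP) lies midway between the tips of the shut fingers; the grasp point (between the pads) lies 19 mm behind it (arm.grip_point_offset is the distance from the TCP to the grasp point, in mm); z points along the fingers, x is the direction in which the jaws open and shut, and the axes are right-handed (so a half turn about z gives the same grasp; the last joint's range is limited). The gripper opens to 85 mm and grips with 20 to 120 N. Pads are 22 mm wide; open, the fingers measure 114 mm over their backs; the gripper's body (76 mm by 85 mm) begins 54 mm behind the grasp point. The pads swing forward as they close: fully open they stand 13 mm farther back than shut.
Start: joints at [-1.047, 0.385, 0.008, 0, -1.194, -0.259], TCP at [163.589, -603.19, 196.012] pointing down, gripper open.
Joint ranges: [-3.14, 3.14], [-1.21, 2.06], [-1.07, 1.41], [-3.16, 2.05], [-2.99, -0.16], [-3.1, 3.1]. Speed limits (rad/s): [2.79, 2.79, 3.14, 3.14, 3.14, 3.14].

### API

Orientations are given as a unit quaternion [x, y, z, w].
In Python, from bench import arm gives the robot as it stands.
- The arm moves only by the tool move_arm, never from a script. Its argument "targets" is a list of rows, each a list of 7 numbers: the shift along the tool's x, y, z in cm, then the turn, a rotation vector about the tool's x, y, z in degrees, then the closure in counts, from 0 (fully open) to 255 (shut). In form: [[x, y, z, wx, wy, wz, grip], ...]. A call has 1 to 20 rows; each row is the pose to reach, as a shift and turn from the pose commanded when the call began, along the tool's axes at that moment; what a row does not reach only later rows make up. A row lasts 1/8 s, in which the tool goes at most 62.5 mm and 10.7 degrees, less where a joint would pass 70% of its speed; a pose out of reach is approached as far as the arm can. A call with a gripper value outside its range is refused whole. The fingers move at their own pace and stop on an object; the grip force is fixed at half the most. Time passes only in rows, so rows that repeat a pose let the fingers close. It gives the time, the measured TCP pose, the force and the opening at its end, in the units of the state.
- arm.read_state(): the state, without advancing time (a new reading comes with each control period).
- arm.get_image(name): name is "scene" or "side" or "wrist"; returns (picture, depth): 400x640x3 uint8, blue, green, red; 400x640 float32, mm along the optical axis (not along the pixel's ray), 0 where there is no reading.
- arm.camera_params(name): a dict with "mtx" (3x3 intrinsics, pixels), "world_to_cam" (4x4, takes a point from world to camera coordinates); the wrist camera has in their place "mount" (4x4, takes a point from camera to tool coordinates, whose origin is the TCP and whose axes are the tool frame's). Camera axes: x right, y down, z forward; pixel columns grow to the right and rows downward; lengths in mm; the calibration is good to about 2 mm. A picture is of the moment at which its call begins: read the wrist's pose just before it. camera_params takes no time and is no camera call.
- arm.job_done(): hands the job in, once; it reports no verdict.
Trained networks look in the newest picture that a camera, given by its name, has taken for a name from the list of things; names that differ only in an ending like _2 or _b are one class to them, and where a whole thing is asked for, a point or a joint stands for the part that bears it (a point fixed in the world has none). Each returns a list of dicts, best first, with "score" (0 to 1); they miss things now and then, are a little off and sometimes report something else, mostly with a low value. They report only what shows in the picture. A call takes as long as a camera call.
- arm.search_frame(thing, camera): "bbox" ([left, top, right, bottom] in pixels, round what is visible of it).
- arm.tip_of(thing, camera): "uv" ([column, row] in pixels: a listed point, or the origin of a listed thing).
The state is a dict: "clock": time; "joints": joint angles; "joint_vel": joint speeds; "joint_efforts": joint torques, N m; "position": TCP position; "ee_rot": TCP orientation; "contact_force": force on the tool from outside, world axes, zero at the start; "wrist_torque": the same for the moment, N m; "gripper_width": finger opening in mm.
Only numpy, scipy, OpenCV 4.12 (cv2) and the standard library are available. Lean on these libraries where they do the work, as an engineer would, in place of code of your own. Each camera call takes 0.05 s, during which the arm holds its last target.

### The job

Level the small levelling table before it is used: swing the levers of its two foot screws in turn until the bubble in each of its two tube vials rests between the two black lines at the vial's middle. Only then throw the over-centre clamp lever at the back of the table over its top so that it falls right down to its stop on the far side, leaving both bubbles centred and the things standing around undisturbed.

Things in the scene. Friction and masses are not known exactly. Their poses are not given: they have to be found in the camera images.
- level_table: levelling table with dark steel base, fixed to the bench, 210 x 280 mm. Origin on the bench below its middle; x runs from the screws' side to the clamp's side, y to the left, z up. An aluminium plate, top 60 mm up, rests on a left and a right foot screw and a fixed rear foot, and stays where it is left. The bench slopes invisibly little, differently every time; only the bubbles show it.
- vial_left (a point): middle of the left tube vial, on the plate, about 73 mm above the bench: a dark holder 100 mm long and 26 mm wide, highest 76 mm above the bench, with an olive-green window, lying along the line from the rear foot to the left screw, 95 mm from the rear foot. Two thin black lines across it stand 11 mm either side of the middle.
- vial_right (a point): the same for the right vial, which lies along the line from the rear foot to the right screw.
- bubble_left (a point): middle of the left vial's bubble, a pale patch 14 mm long. It moves along its vial, towards the left screw as the left foot is raised and towards the rear foot as it is lowered, 28 mm per radian of turn of the left screw; the right screw does not move it. At the vial's middle the left foot is right.
- bubble_right (a point): the same for the right vial: moved only by the right screw, 28 mm per radian, towards the right screw as the right foot is raised.
- axis_left (a point): point on the upright axis of the left foot screw (table frame x -50 mm, y +110 mm), 114 mm above the bench. Seen from above, turning clockwise raises this foot, counter-clockwise lowers it. From its start the screw can turn 1.15 rad clockwise and 0.35 rad counter-clockwise, with about 2.5 N at the pin needed to turn it, and it stays where it is left.
- axis_right (a point): the same for the right foot screw (table frame x -50 mm, y -110 mm); clockwise from above raises this foot too. From its start it can turn 0.4 rad clockwise and 1.05 rad counter-clockwise.
- pin_left (a point): the upright steel pin at the end of the left screw's lever, 114 mm above the bench: 12 mm thick, 50 mm from the screw axis, rising from the lever arm (10 mm round bar, top at 97 mm) to 133 mm above the bench. The lever points straight outwards from the table at first and turns with the screw. How far it must turn differs every time; only the bubble tells.
- pin_right (a point): the same pin on the right screw's lever.
- rear_foot (a point): point on the plate above the fixed rear foot (table frame x +75 mm, y 0), 60 mm above the bench.
- clamp_handle (a point): middle of the black cross handle (62 mm long across the table, 18 mm thick) of the clamp lever. The lever is 88 mm long and swings about a level axis across the table at table frame x +109 mm, 75 mm above the bench; at the start it leans towards the screws, with its handle about 152 mm above the bench and 42 mm on the screws' side of the pivot.
- clamp_lever (a joint): angle of the clamp lever in rad: 0 open, leaning towards the screws; 0.5 upright (dead point); 1.3 locked, down at its stop on the far side. It takes about 2 N at the handle to lift it over and then falls by its own weight of 350 g; short of the top it falls back.
- petri_dish_mid (a point): centre of a closed petri dish, 90 mm across and 15 mm high, bystander
- tape_roll_mid (a point): centre of a roll of tape, 92 mm across and 48 mm high, bystander
- cover_box_mid (a point): centre of a small box of cover glasses, 31 x 31 x 16 mm, bystander

How it is judged (in metres and radians):
On the way, in this order (a step that is already met when the one before it is completed fails the run):
1. both bubbles have been brought between their lines, with the clamp still open (horizontal distance between bubble_left and vial_left below 0.005 m and horizontal distance between bubble_right and vial_right below 0.005 m and value of joint clamp_lever below 0.4 rad), for 0.3 s.
2. the clamp lever has been thrown over its top and lies at its stop (value of joint clamp_lever above 1.2 rad), for 0.2 s.
At the end, for the whole second after the job is handed in: Each bubble's middle is within 5 mm of its vial's middle and the clamp lever lies locked at its far stop (above 1.2 rad) (horizontal distance between bubble_left and vial_left below 0.005 m and horizontal distance between bubble_right and vial_right below 0.005 m and value of joint clamp_lever above 1.2 rad); the robot touches nothing.
It fails at once if a bystander (petri dish, tape roll or cover-glass box) moved more than 20 mm (distance of any of petri_dish_mid, tape_roll_mid, cover_box_mid from where it was at the start of the episode above 0.02 m).
It fails at once if the clamp was thrown before the table was level (value of joint clamp_lever above 0.8 rad and (horizontal distance between bubble_left and vial_left above 0.007 m or horizontal distance between bubble_right and vial_right above 0.007 m)).
It also fails if it takes over 51 s, if anything falls off the work surface, if the arm or the gripper's body presses on something with over 40 N, if the wrist force passes 120 N, or if a joint passes its speed limit or range.

## Working session

There is one attempt and no reset: what is moved stays moved. The work goes in short steps, Python scripts to look and compute and a tool call to move; the robot and the scene stay as the last step left them, time stands still between calls to the robot, and variables do not carry over. Pictures are saved under pics/ and viewed, and the job is handed in when it is done.

Besides the shell and the picture viewer there is one more tool, called after "Emit:" as name(argument=value, ...) on one line, values as JSON. move_arm: Moves the arm, as the interface text tells. Its arguments: {"type":"object","properties":{"targets":{"type":"array","items":{"type":"array","items":{"type":"number"}}}},"required":["targets"]}

```bash
mkdir -p pics; ls
python3 - <<'E'
from bench import arm
import cv2
s=arm.read_state();print({k:s[k] for k in('clock','position','ee_rot','contact_force','gripper_width')})
for n in('scene','side'):
    p,d=arm.get_image(n);cv2.imwrite(f'pics/{n}0.png',p)
    print(n,arm.camera_params(n))
print(arm.camera_params('wrist'), arm.grip_point_offset)
E
```

```text
pics
{'clock': 0.0, 'position': array([ 163.40516999, -602.58728553,  194.92870715]), 'ee_rot': array([ 6.07658364e-01,  7.94197801e-01,  6.15637679e-04, -8.87013914e-04]), 'contact_force': array([-0.15108003,  0.20230014, -0.52713823]), 'gripper_width': 85.19529570413597}
scene {'mtx': array([[395.26913016,   0.        , 322.65341052],
       [  0.        , 395.26913016, 197.87664756],
       [  0.        ,   0.        ,   1.        ]]), 'world_to_cam': array([[-9.03330385e-01, -4.28904727e-01, -5.91200218e-03,
         4.69091824e+02],
       [-2.99398152e-01,  6.40322435e-01, -7.07352760e-01,
         2.58833130e+02],
       [ 3.07172530e-01, -6.37203198e-01, -7.06835994e-01,
         1.05062330e+03],
       [ 0.00000000e+00,  0.00000000e+00,  0.00000000e+00,
         1.00000000e+00]])}
side {'mtx': array([[433.43825597,   0.        , 308.59645239],
       [  0.        , 433.43825597, 201.22874597],
       [  0.        ,   0.        ,   1.        ]]), 'world_to_cam': array([[-9.30856631e-01, -3.65291266e-01, -8.25974197e-03,
         4.85881001e+02],
       [-1.69806199e-01,  4.52505154e-01, -8.75445567e-01,
         2.10610148e+02],
       [ 3.23530196e-01, -8.13511756e-01, -4.83246144e-01,
         1.07877132e+03],
       [ 0.00000000e+00,  0.00000000e+00,  0.00000000e+00,
         1.00000000e+00]])}
{'mtx': array([[306.49496343,   0.        , 320.4660151 ],
       [  0.        , 306.49496343, 198.51930551],
       [  0.        ,   0.        ,   1.        ]]), 'mount': array([[ 9.99999889e-01, -3.12184647e-04,  3.51709216e-04,
         1.00711700e+00],
       [ 1.96128348e-04,  9.56587749e-01,  2.91444402e-01,
        -7.31519987e+01],
       [-4.27425195e-04, -2.91444301e-01,  9.56587705e-01,
        -1.77784992e+02],
       [ 0.00000000e+00,  0.00000000e+00,  0.00000000e+00,
         1.00000000e+00]])} 18.700000000000003
```

View pics/scene0.png

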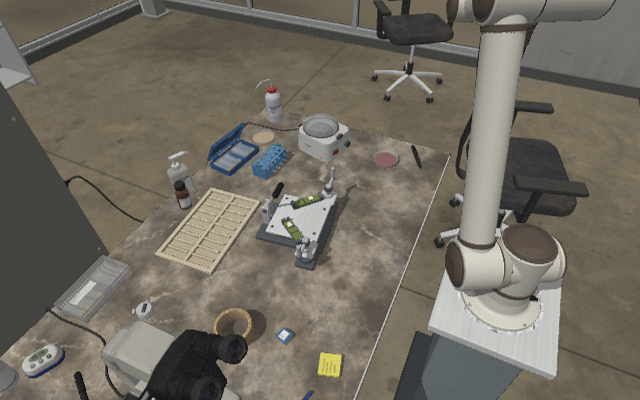

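View pics/side0.png

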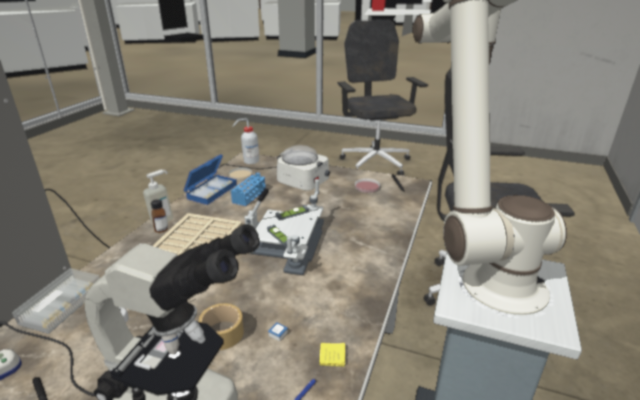

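```bash
cat > h.py <<'E'
import numpy as np,cv2
from bench import arm
from scipy.spatial.transform import Rotation as R
def uv2w(cam,uv,z):
    c=arm.camera_params(cam);K=c['mtx'];T=np.linalg.inv(c['world_to_cam'] if 'world_to_cam' in c else np.linalg.inv(tool()@c['mount']))
    r=T[:3,:3]@np.linalg.inv(K)@np.array([uv[0],uv[1],1.]);o=T[:3,3]
    return o+r*(z-o[2])/r[2]
def tool():
    s=arm.read_state();T=np.eye(4);T[:3,:3]=R.from_quat(s['ee_rot']).as_matrix();T[:3,3]=s['position'];return T
def w2uv(cam,p):
    c=arm.camera_params(cam);M=c['world_to_cam'] if 'world_to_cam' in c else np.linalg.inv(tool()@c['mount'])
    q=c['mtx']@(M@np.append(p,1))[:3];return q[:2]/q[2]
E
python3 - <<'E'
from h import *
Z=dict(vial_left=73,vial_right=73,bubble_left=73,bubble_right=73,axis_left=114,axis_right=114,pin_left=114,pin_right=114,rear_foot=60,clamp_handle=152,petri_dish_mid=8,tape_roll_mid=24,cover_box_mid=8)
for cam in('scene','side'):
  for t,z in Z.items():
    r=arm.tip_of(t,cam)
    for q in r[:2]: print(cam,t,round(q['score'],2),np.round(q['uv'],1),np.round(uv2w(cam,q['uv'],z),1))
print(arm.read_state()['clock'])
E
```

```text
scene vial_left 0.62 [292.3 230.4] [572.3  87.8  73. ]
scene vial_right 0.63 [303.2 198.7] [602.6 -37.9  73. ]
scene bubble_left 0.56 [231.4 327.3] [559.8 405.   73. ]
scene bubble_left 0.42 [304.1 197.6] [602.3 -43.3  73. ]
scene axis_left 0.44 [303.7 235.2] [517.9 119.2 114. ]
scene axis_right 0.72 [330.7 181.9] [ 539.8 -101.7  114. ]
scene pin_left 0.66 [296.9 254.3] [504.6 182.5 114. ]
scene pin_right 0.64 [330.3 171.6] [ 560.6 -144.3  114. ]
scene rear_foot 0.72 [280.9 212.5] [642.8  31.1  60. ]
scene clamp_handle 0.52 [384.5 160.9] [ 413.1 -220.   152. ]
scene petri_dish_mid 0.54 [384.8 158.9] [ 459.4 -402.8    8. ]
scene tape_roll_mid 0.9 [232.8 330.5] [573.8 393.3  24. ]
scene cover_box_mid 0.72 [281.8 334.4] [466.2 345.    8. ]
side vial_left 0.88 [277.4 230. ] [585.6  68.3  73. ]
side vial_left 0.7 [291.2 210.6] [592.2 -41.3  73. ]
side vial_right 0.88 [292.3 210.1] [590.4 -45.2  73. ]
side bubble_right 0.47 [287.  243.1] [535.7 116.4  73. ]
side bubble_right 0.45 [367.8 184.1] [ 426.5 -287.8   73. ]
side axis_left 0.7 [294.9 230. ] [515.2 109.9 114. ]
side axis_right 0.52 [308.4 196.3] [549.2 -70.4 114. ]
side pin_left 0.56 [286.7 242.2] [512.4 167.4 114. ]
side pin_right 0.66 [316.6 185.1] [ 552.2 -146.3  114. ]
side pin_right 0.31 [218.8 328.6] [515.2 472.1 114. ]
side rear_foot 0.81 [261.4 224.8] [648.6  41.4  60. ]
side clamp_handle 0.5 [262.3 193.7] [647.5  25.8 152. ]
side petri_dish_mid 0.55 [366.3 186.4] [ 456.2 -395.5    8. ]
side tape_roll_mid 0.59 [219.7 328.2] [570.8 396.7  24. ]
side tape_roll_mid 0.41 [362.7 185. ] [ 463.6 -370.7   24. ]
side cover_box_mid 0.53 [278.2 330.5] [458.1 343.8   8. ]
1.4
```

Emit:
move_arm(targets=[[50,49.8,-10.5,0,0,7,190],[50,49.8,-10.5,0,0,7,190],[50,49.8,-10.5,0,0,7,190],[50,49.8,-10.5,0,0,7,190],[50,49.8,-10.5,0,0,7,190],[50,49.8,-10.5,0,0,7,190],[50,49.8,-10.5,0,0,7,190],[50,49.8,-10.5,0,0,7,190],[50,49.8,-10.5,0,0,7,190],[50,49.8,-10.5,0,0,7,190],[50,49.8,-10.5,0,0,7,190],[50,49.8,-10.5,0,0,7,190],[50,49.8,-10.5,0,0,7,190],[50,49.8,-10.5,0,0,7,190],[50,49.8,-10.5,0,0,7,190]])

```text
clock: 3.28
position: [512.7, 8.4, 301.1]
ee_rot: [0.656, 0.755, -0.0, -0.0]
contact_force: [-0.2, -0.6, -0.0]
gripper_width: 21.9
```

Run:
```python
from h import *
s=arm.read_state();print(s['clock'],s['position'],s['ee_rot'],s['gripper_width'])
p,d=arm.get_image('wrist');cv2.imwrite('pics/w1.png',p);np.save('d1.npy',d)
Z=dict(vial_left=73,vial_right=73,bubble_left=73,bubble_right=73,axis_left=114,axis_right=114,pin_left=114,pin_right=114,rear_foot=60,clamp_handle=152)
for t,z in Z.items():
    r=arm.tip_of(t,'wrist')
    for q in r[:2]: print(t,round(q['score'],2),np.round(q['uv'],1),np.round(uv2w('wrist',q['uv'],z),1))
```

```text
3.275 [512.70918476   8.43843286 301.10986929] [ 6.55600400e-01  7.55108014e-01 -5.00783156e-05 -1.64887214e-05] 21.871212190054347
vial_left 0.67 [367.2 210.8] [571.3  84.5  73. ]
vial_right 0.68 [276.  213.3] [593.1 -41.6  73. ]
bubble_left 0.57 [359.8 225.3] [594.4  78.4  73. ]
axis_left 0.8 [411.4 180.1] [511.6 122.6 114. ]
axis_right 0.76 [229.4 184.6] [548.7 -97.1 114. ]
pin_left 0.83 [450.3 181.5] [506.6 170.4 114. ]
pin_right 0.92 [187.9 184.4] [ 555.7 -147.4  114. ]
rear_foot 0.85 [320.5 257.6] [659.7  32.   60. ]
clamp_handle 0.56 [321.5 284.8] [647.8  31.6 152. ]
```

View pics/w1.png

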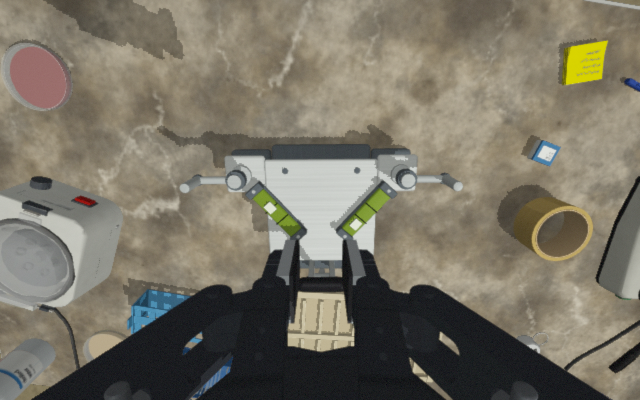

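Run:
```python
import cv2
p=cv2.imread('pics/w1.png');cv2.imwrite('pics/w1c.png',cv2.resize(p[165:245,220:420],None,fx=4,fy=4,interpolation=cv2.INTER_CUBIC))
```

```text
(no output)
```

View pics/w1c.png

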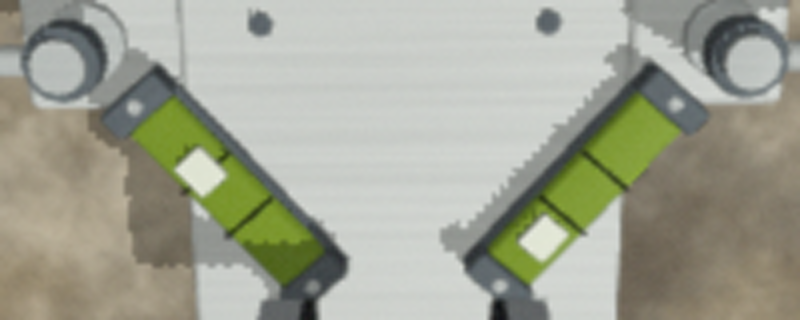

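Emit:
move_arm(targets=[[16.1,-1.9,12,0,0,0,255],[16.1,-1.9,12,0,0,0,255],[16.1,-1.9,12,0,0,0,255],[16.1,-1.9,12,0,0,0,255],[16.1,-1.9,19.5,0,0,0,255],[16.1,-1.9,19.5,0,0,0,255],[16.1,-0.1,19.5,0,0,0,255],[16,0.9,19.5,0,0,0,255],[15.7,1.9,19.5,0,0,0,255],[15.2,2.7,19.5,0,0,0,255],[14.9,3.1,19.5,0,0,0,255],[14.9,3.1,19.5,0,0,0,255]])

```text
clock: 5.32
position: [523.0, 161.2, 106.0]
ee_rot: [0.655, 0.755, -0.0, -0.0]
contact_force: [-0.5, 0.3, -0.0]
gripper_width: 0.1
```

Run:
```python
from h import *
p,d=arm.get_image('wrist');cv2.imwrite('pics/w2.png',p)
```

```text
(no output)
```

View pics/w2.png

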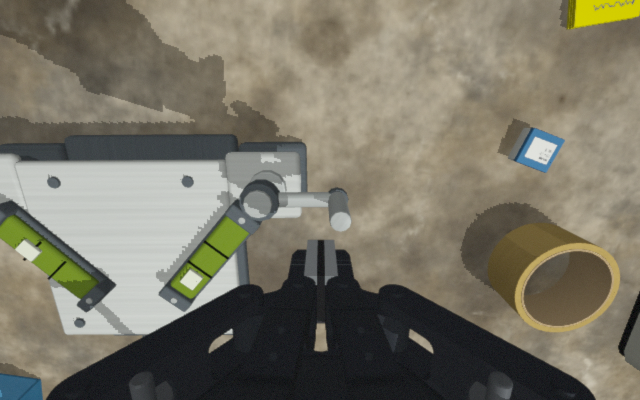

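Run:
```python
from h import *
print(uv2w('wrist',(341,223),133),uv2w('wrist',(338,190),97))
s=arm.read_state();print(s['position'],s['clock'],w2uv('wrist',s['position']))
for t,z in dict(pin_left=114,axis_left=114).items():
  for q in arm.tip_of(t,'wrist')[:1]: print(t,q,uv2w('wrist',q['uv'],z))
p=cv2.imread('pics/w2.png');cv2.imwrite('pics/w2c.png',cv2.resize(p[150:300,150:400],None,fx=3,fy=3,interpolation=cv2.INTER_CUBIC))
```

```text
[507.29519631 171.27205053 133.        ] [499.17899564 170.38181554  97.        ]
[522.71393141 161.34270797 105.97531645] 5.375 [318.54526696 227.81577387]
pin_left {'uv': [340.4, 211.8], 'score': 0.87} [507.49550364 172.30751016 114.        ]
axis_left {'uv': [253.8, 207.8], 'score': 0.72} [512.20168815 121.92211729 114.        ]
```

View pics/w2c.png

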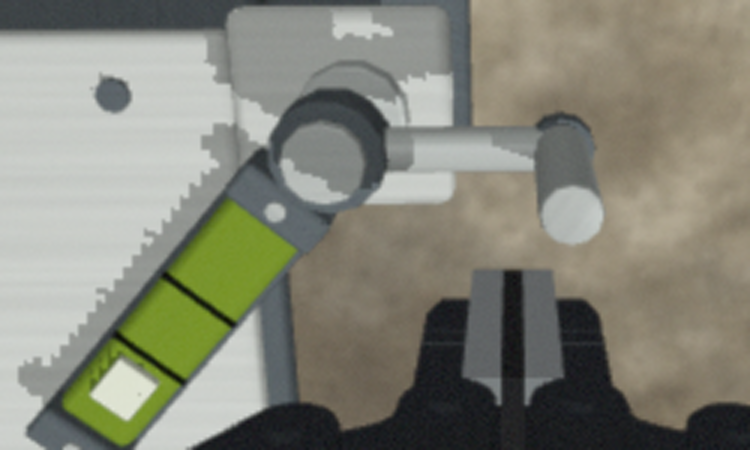

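Emit:
move_arm(targets=[[0,0,-4.5,0,0,0,255],[0,0,-4.5,0,0,0,255],[1.1,-4.9,-4.5,0,0,0,255],[1.1,-4.9,-4.5,0,0,0,255],[1.1,-4.9,0,0,0,0,255],[1.1,-4.9,0,0,0,0,255],[1.1,-4.9,0,0,0,0,255],[1.2,-3.3,0,0,0,0,255],[1.1,-2.1,0,0,0,0,255],[0.8,-1.2,0,0,0,0,255],[0.4,-0.4,0,0,0,0,255],[0,0.1,0,0,0,0,255],[0,0.1,0,0,0,0,255]])

```text
clock: 7.1
position: [524.1, 161.3, 105.9]
ee_rot: [0.655, 0.755, -0.0, -0.0]
contact_force: [-0.3, -0.2, 0.3]
gripper_width: -0.0
```

Run:
```python
from h import *
p,d=arm.get_image('wrist');cv2.imwrite('pics/w3.png',p[100:320,0:400].repeat(2,0).repeat(2,1))
```

```text
(no output)
```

View pics/w3.png

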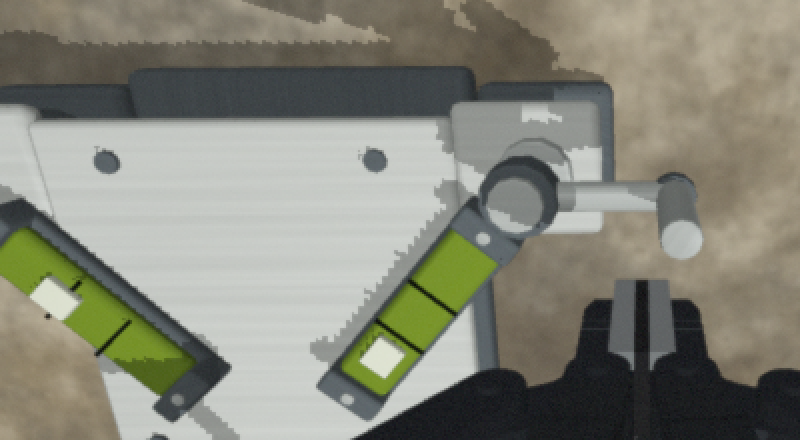

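Emit:
move_arm(targets=[[0,0,-4.5,0,0,0,255],[0,0,-4.5,0,0,0,255],[1.1,-5,-4.5,0,0,0,255],[1.1,-5,-4.5,0,0,0,255],[1.1,-5,0,0,0,0,255],[1.1,-5,0,0,0,0,255]])

```text
clock: 7.9
position: [470.5, 164.1, 103.3]
ee_rot: [0.655, 0.756, -0.004, -0.001]
contact_force: [0.7, 0.8, -0.4]
gripper_width: 0.2
```

Run:
```python
from h import *
p,d=arm.get_image('wrist');cv2.imwrite('pics/w4.png',p);print(arm.read_state()['position'])
```

```text
[472.32795372 164.98200984 105.25283798]
```

View pics/w4.png

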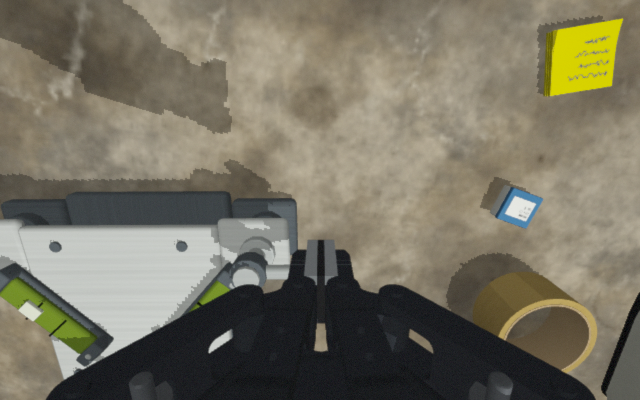

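Emit:
move_arm(targets=[[0.1,1.7,0,0,0,0,255],[0.1,2.8,0,0,0,0,255],[0.1,2.8,0,0,0,0,255]])

```text
clock: 8.32
position: [501.5, 170.8, 106.7]
ee_rot: [0.655, 0.756, 0.001, 0.0]
contact_force: [0.5, 0.3, 0.1]
gripper_width: -0.1
```

Run:
```python
from h import *
p,d=arm.get_image('wrist');cv2.imwrite('pics/w5.png',p);print(arm.read_state()['position'],arm.read_state()['contact_force'])
```

```text
[500.73257488 170.53280054 106.42909824] [ 0.55293412 -0.89183652 -0.90483345]
```

View pics/w5.png

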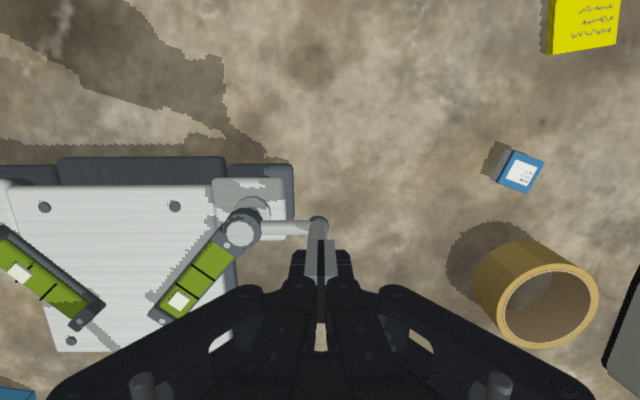

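Run:
```python
from h import *
p,d=arm.get_image('wrist');np.save('d.npy',d)
T=tool();c=arm.camera_params('wrist');K=c['mtx']
def P(u,v):
    z=d[v,u];q=np.array([(u-K[0,2])/K[0,0]*z,(v-K[1,2])/K[1,1]*z,z,1]);return (c['mount']@q)[:3],(T@c['mount']@q)[:3]
for u,v in[(312,243),(312,250),(312,262),(330,245),(330,255),(322,235),(318,218),(318,225),(320,240),(326,238),(310,238),(318,232),(320,248)]:
    a,b=P(u,v);print((u,v),np.round(a,1),np.round(b,1),p[v,u])
cv2.imwrite('pics/w5c.png',cv2.resize(p[200:280,270:370],None,fx=7,fy=7,interpolation=cv2.INTER_CUBIC))
```

```text
(312, 243) [ -2.9  -9.7 -42.7] [491.1 166.1 149. ] [102 102  98]
(312, 250) [ -2.7  -9.9 -50.4] [490.9 166.3 156.7] [100  98  95]
(312, 262) [ -2.4  -9.7 -61.5] [491.  166.6 167.7] [101 100  97]
(330, 245) [  5.7 -10.1 -45.8] [489.4 174.6 152.1] [101 101  97]
(330, 255) [  5.4  -9.7 -55.1] [489.9 174.3 161.4] [101  99  96]
(322, 235) [ 2.1  0.5 -9.9] [500.5 172.5 116.2] [ 98 100  98]
(318, 218) [-0.4 -1.2 14.3] [499.2 169.8  92. ] [60 56 53]
(318, 225) [-0.4  0.6  6.2] [501.  170.1 100. ] [102 105 101]
(320, 240) [  1.  -10.6 -41.1] [489.7 169.8 147.4] [40 41 37]
(326, 238) [ 4.5  3.1 -8.4] [502.7 175.3 114.7] [112 115 113]
(310, 238) [ -5.    2.2 -10.6] [503.1 165.7 116.8] [98 99 95]
(318, 232) [-0.3  0.8 -4.8] [501.1 170.2 111. ] [101 103 100]
(320, 248) [  1.  -10.3 -49.3] [490.  169.9 155.6] [25 23 21]
```

View pics/w5c.png

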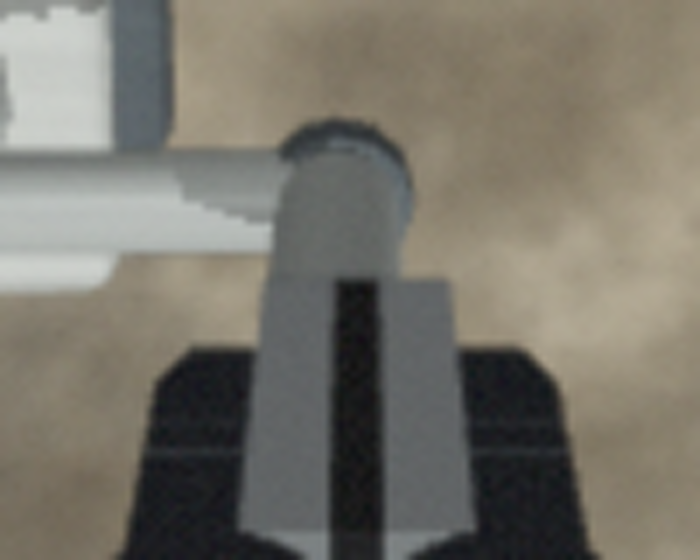

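Run:
```python
from h import *
d=np.load('d1.npy')
c=arm.camera_params('wrist');K=c['mtx'];M=c['mount']
v,u=np.mgrid[0:400,0:640]
q=np.stack([(u-K[0,2])/K[0,0]*d,(v-K[1,2])/K[1,1]*d,d,np.ones_like(d)],-1)@M.T
for name,dd in(('open22',np.load('d1.npy')),('shut',np.load('d.npy'))):
    q=np.stack([(u-K[0,2])/K[0,0]*dd,(v-K[1,2])/K[1,1]*dd,dd,np.ones_like(dd)],-1)@M.T
    m=(dd>0)&(abs(q[...,0])<60)&(q[...,2]<30)
    for zl in range(-150,20,10):
        s=m&(q[...,2]>=zl)&(q[...,2]<zl+10)
        if s.sum(): print(name,zl,s.sum(),q[s][:,:2].min(0).round(1),q[s][:,:2].max(0).round(1))
```

```text
open22 -140 1200 [-18.9 -20.2] [ 21.1 -16.3]
open22 -130 8521 [-60.  -19.9] [60.  -4.1]
open22 -120 11769 [-59.9 -17.5] [60.   7.9]
open22 -110 7857 [-55.1 -17.2] [57.2 14.4]
open22 -100 7005 [-50.2 -15.7] [52.2 13.8]
open22 -90 3721 [-44.5 -13.7] [47.1 13.8]
open22 -80 1362 [-36.3 -13.3] [38.3 12.3]
open22 -70 803 [-23.2 -11. ] [25.8 12.2]
open22 -60 766 [-23.4 -11.1] [25.8 11.8]
open22 -50 574 [-23.2 -10.7] [25.7 11.9]
open22 -40 78 [-16.3 -10. ] [17.7  8.6]
shut -140 1211 [-17.7 -20.3] [ 20.  -16.2]
shut -130 9652 [-60.  -19.8] [60.  -4.1]
shut -120 11753 [-59.8 -17.5] [60.   7.8]
shut -110 8391 [-52.2 -17.3] [54.8 10.2]
shut -100 6364 [-45.3 -15.8] [46.2 10.3]
shut -90 3794 [-36.1 -13.7] [38.1 13.3]
shut -80 1102 [-26.4 -13.2] [28.8 12.8]
shut -70 633 [-12.4 -10.7] [14.8 -4.8]
shut -60 632 [-12.5 -10.8] [14.8 -5.1]
shut -50 447 [-12.2 -10.8] [14.6 -5.3]
shut -40 19 [ -4.5 -10. ] [ 7.3 -9.4]
shut -20 53 [-5.  -0.1] [3.9 2.8]
shut -10 119 [-6.6 -0.2] [5.3 6.2]
shut 0 1376 [-60.   -6.5] [ 5.3 18.6]
shut 10 781 [-59.1  -6.5] [ 6.3 15.8]
```

Emit:
move_arm(targets=[[0,-3,0,0,0,0,255],[0,-3,0,0,0,0,255],[0,-3,4.1,0,0,0,255],[0,-3,4.1,0,0,0,255],[0,-3,4.1,0,0,0,255]])

```text
clock: 9.05
position: [471.7, 166.7, 66.0]
ee_rot: [0.655, 0.756, 0.001, 0.0]
contact_force: [0.7, -0.8, 1.0]
gripper_width: 0.4
```

Run:
```python
from h import *
s=arm.read_state();print(s['position'],s['contact_force'])
p,d=arm.get_image('wrist');cv2.imwrite('pics/w6.png',p)
p,d=arm.get_image('scene');cv2.imwrite('pics/s6.png',cv2.resize(p[130:300,220:420],None,fx=4,fy=3.4,interpolation=cv2.INTER_CUBIC))
print(w2uv('scene',s['position']),w2uv('scene',s['position']+[0,0,41]))
```

```text
[471.67482534 166.6566764   65.99121538] [ 0.73789993 -0.77658637  1.01338445]
[311.71415928 265.22238716] [311.30690178 255.83915333]
```

View pics/w6.png

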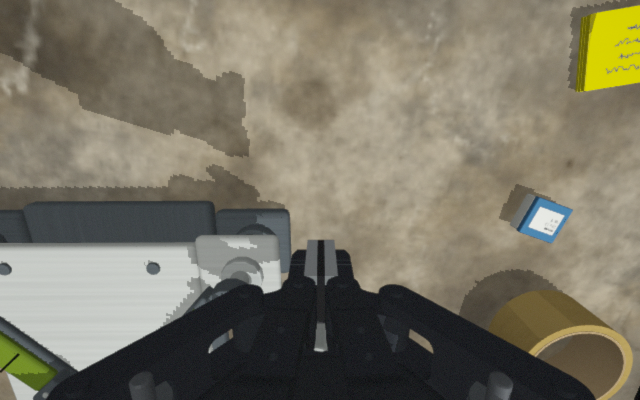

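View pics/s6.png

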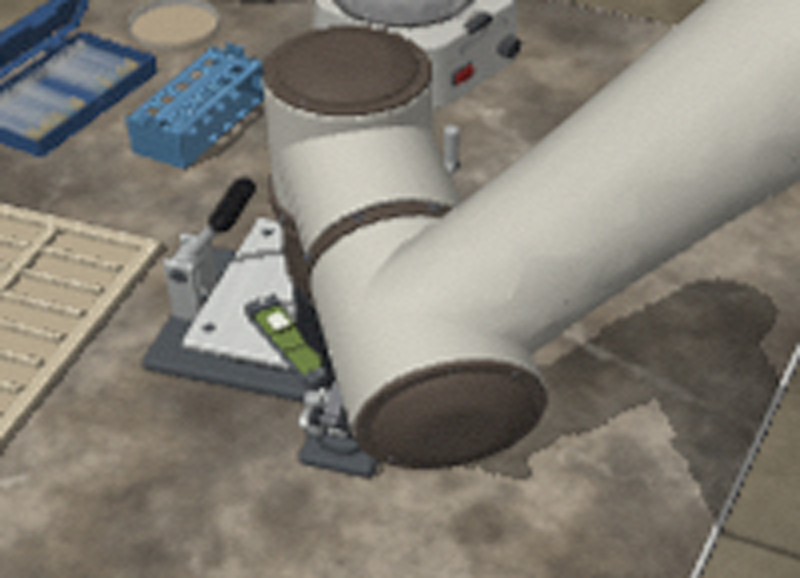

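Emit:
move_arm(targets=[[0,1.6,4.1,0,0,0,255],[0,1.6,0,0,0,0,255]])

```text
clock: 9.4
position: [483.6, 166.3, 57.9]
ee_rot: [0.655, 0.755, -0.009, -0.002]
contact_force: [0.6, 0.2, 0.5]
gripper_width: -0.0
```

Emit:
move_arm(targets=[[0,0.2,0,0,0,0,255],[-0.1,1.2,0,0,0,0,255],[-0.4,2.2,0,0,0,0,255],[-0.8,3,0,0,0,0,255],[-1.1,3.4,0,0,0,0,255],[-1.1,3.4,0,0,0,0,255]])

```text
clock: 10.15
position: [522.5, 162.0, 64.9]
ee_rot: [0.655, 0.756, 0.0, 0.0]
contact_force: [-1.4, -0.0, -0.6]
gripper_width: 0.2
```

Run:
```python
from h import *
s=arm.read_state();print(s['position'],s['contact_force'])
p,d=arm.get_image('wrist');cv2.imwrite('pics/w7.png',p[100:320,0:400].repeat(2,0).repeat(2,1))
```

```text
[522.52328918 162.04780635  64.85978278] [-1.35506326 -0.01037504 -0.6259999 ]
```

View pics/w7.png

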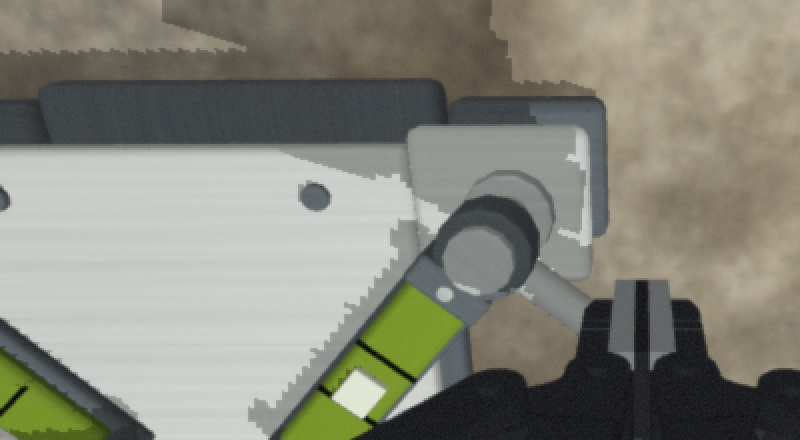

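Emit:
move_arm(targets=[[-0.3,0.3,0,0,0,0,255],[-0.5,0.6,0,0,0,0,255],[-0.5,0.6,0,0,0,0,255]])

```text
clock: 10.58
position: [528.0, 157.7, 64.8]
ee_rot: [0.655, 0.756, -0.001, -0.0]
contact_force: [-2.2, -1.1, 0.9]
gripper_width: -0.0
```

Run:
```python
from h import *
s=arm.read_state();print(s['position'],s['contact_force'])
p,d=arm.get_image('wrist');cv2.imwrite('pics/w8.png',cv2.resize(p[220:320,100:300],None,fx=4,fy=4,interpolation=cv2.INTER_CUBIC))
```

```text
[527.9879895  157.66803661  64.8173984 ] [-2.23780872 -1.09138296  0.89594015]
```

View pics/w8.png

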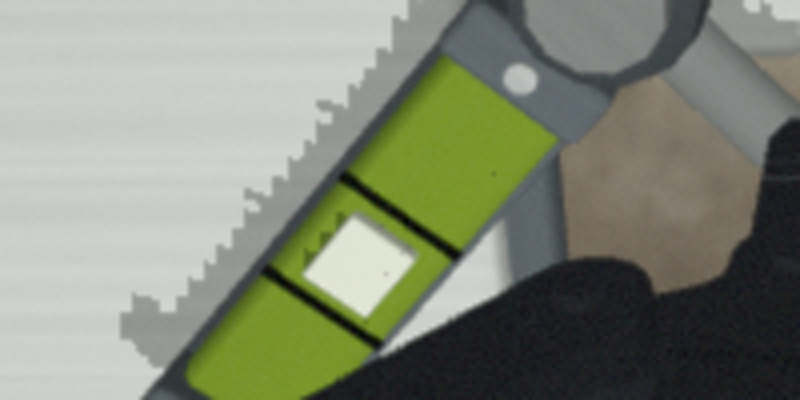

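Emit:
move_arm(targets=[[0,-3,0,0,0,0,255],[0,-3,0,0,0,0,255],[0,-4,-8,0,0,0,255],[0,-4,-8,0,0,0,255],[-30.6,-5,-8,0,0,0,255],[-30.6,-5,-8,0,0,0,255],[-30.6,-5,-8,0,0,0,255],[-30.6,-5,-8,0,0,0,255],[-30.6,-5,-8,0,0,0,255],[-30.6,-5,-8,0,0,0,255],[-30.6,-5,-8,0,0,0,255]])

```text
clock: 12.0
position: [523.2, -152.0, 145.2]
ee_rot: [0.655, 0.755, 0.0, 0.001]
contact_force: [0.9, -0.8, 0.2]
gripper_width: -0.1
```

Run:
```python
from h import *
s=arm.read_state();print(s['position'],s['contact_force'],s['clock'])
p,d=arm.get_image('wrist');cv2.imwrite('pics/w9.png',p)
for t,z in dict(pin_right=114,axis_right=114).items():
  for q in arm.tip_of(t,'wrist')[:1]: print(t,q,uv2w('wrist',q['uv'],z))
```

```text
[ 523.18586645 -151.99412773  145.17818841] [ 0.93338636 -0.80423953  0.22173594] 12.0
pin_right {'uv': [322.2, 250.0], 'score': 0.87} [ 553.14862005 -143.93043489  114.        ]
axis_right {'uv': [386.9, 250.5], 'score': 0.91} [546.47967253 -95.47550905 114.        ]
```

View pics/w9.png

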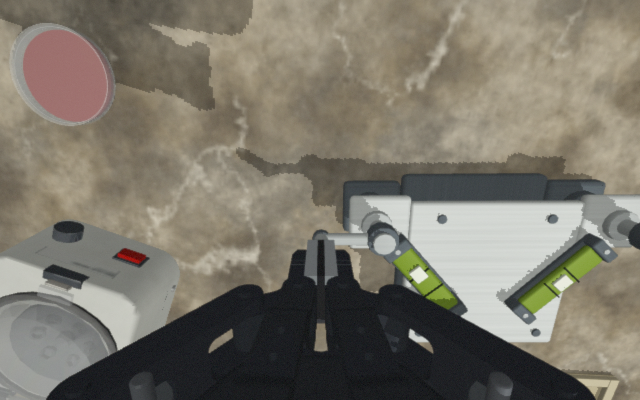

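Emit:
move_arm(targets=[[0.2,-0.7,0,0,0,0,255],[0.2,-0.7,4,0,0,0,255],[0.2,-0.7,7.9,0,0,0,255],[0.2,-0.7,7.9,0,0,0,255],[0.2,-0.7,7.9,0,0,0,255],[0.2,1.4,7.9,0,0,0,255],[0.3,2.5,7.9,0,0,0,255],[0.6,3.5,7.9,0,0,0,255],[0.6,3.5,7.9,0,0,0,255]])

```text
clock: 13.28
position: [557.5, -140.2, 66.5]
ee_rot: [0.655, 0.756, 0.001, 0.001]
contact_force: [-0.1, -0.1, -0.5]
gripper_width: 0.0
```

Run:
```python
from h import *
s=arm.read_state();print(s['position'],s['contact_force'],s['clock'])
p,d=arm.get_image('wrist');cv2.imwrite('pics/w10.png',cv2.resize(p[180:330,300:640],None,fx=2.35,fy=2.35,interpolation=cv2.INTER_CUBIC))
```

```text
[ 557.51297353 -140.2309543    66.50927733] [-0.11276192 -0.11640833 -0.52895924] 13.275
```

View pics/w10.png

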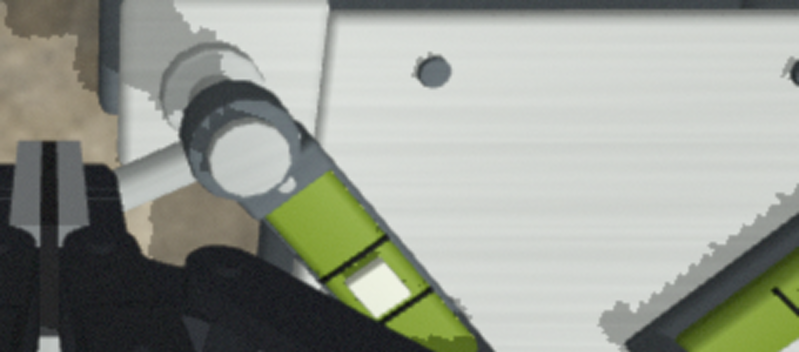

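Emit:
move_arm(targets=[[0,-3.5,0,0,0,0,255],[0,-3.5,0,0,0,0,255],[0,-3.5,-12.4,0,0,0,255],[0,-3.5,-12.4,0,0,0,255],[0,-3.5,-12.4,0,0,0,255],[15.6,2,-12.4,0,0,0,255],[15.6,2,-12.4,0,0,0,255],[15.6,2,-12.4,0,0,0,255],[15.6,2,-12.4,0,0,0,255],[15.6,2,-12.4,0,0,0,255]])

```text
clock: 14.58
position: [553.7, 16.5, 189.4]
ee_rot: [0.655, 0.756, -0.0, -0.0]
contact_force: [0.2, -0.1, -0.1]
gripper_width: -0.1
```

Run:
```python
from h import *
s=arm.read_state();print(s['position'],s['contact_force'],s['clock'])
p,d=arm.get_image('wrist');cv2.imwrite('pics/w11.png',p)
for t,z in dict(clamp_handle=152,axis_right=114,axis_left=114,rear_foot=60).items():
  for q in arm.tip_of(t,'wrist')[:1]: print(t,q,uv2w('wrist',q['uv'],z))
cv2.imwrite('pics/w11c.png',cv2.resize(p[180:340,180:460],None,fx=2.85,fy=2.85,interpolation=cv2.INTER_CUBIC))
```

```text
[553.73587976  16.5389526  189.42603985] [ 0.18986117 -0.05937651 -0.05383557] 14.575
clamp_handle {'uv': [624.2, 229.7], 'score': 0.55} [537.96555406 247.54998027 152.        ]
axis_right {'uv': [187.6, 165.5], 'score': 0.9} [544.42929947 -96.88229856 114.        ]
axis_left {'uv': [449.0, 164.1], 'score': 0.85} [512.58111549 119.61741796 114.        ]
```

View pics/w11.png

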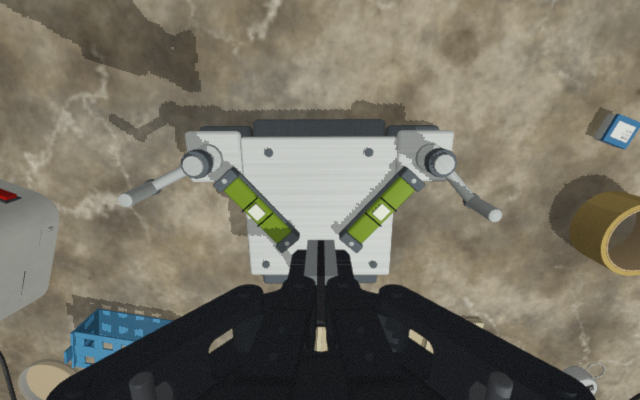

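View pics/w11c.png

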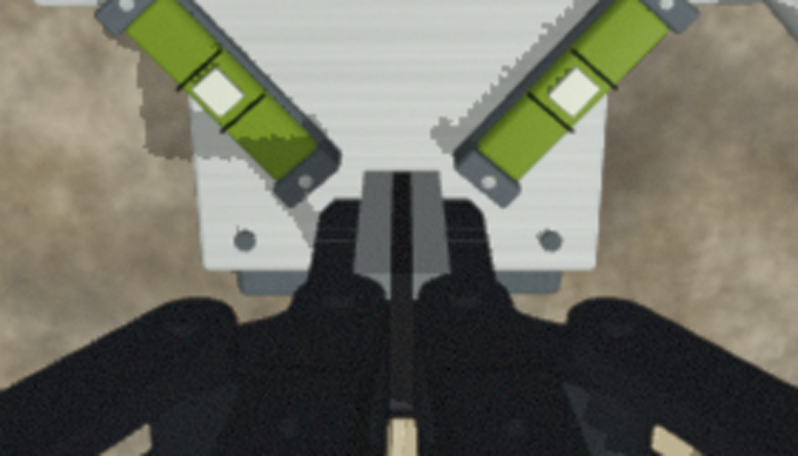

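Emit:
move_arm(targets=[[0,5.4,0,0,0,0,255],[0,5.4,4,0,0,0,255],[0,5.4,8.5,0,0,0,255],[0,5.4,8.5,0,0,0,255],[0,5.4,8.5,0,0,0,255]])

```text
clock: 15.45
position: [608.7, 23.9, 106.9]
ee_rot: [0.655, 0.756, 0.001, 0.001]
contact_force: [-0.4, 1.4, 1.0]
gripper_width: 0.2
```

Run:
```python
from h import *
s=arm.read_state();print(s['position'],s['contact_force'],s['clock'])
p,d=arm.get_image('side');cv2.imwrite('pics/s12.png',cv2.resize(p[130:280,200:400],None,fx=4,fy=4,interpolation=cv2.INTER_CUBIC))
```

```text
[608.65350825  23.90530971 106.88779226] [-0.41213374  1.44252431  1.02961806] 15.45
```

View pics/s12.png

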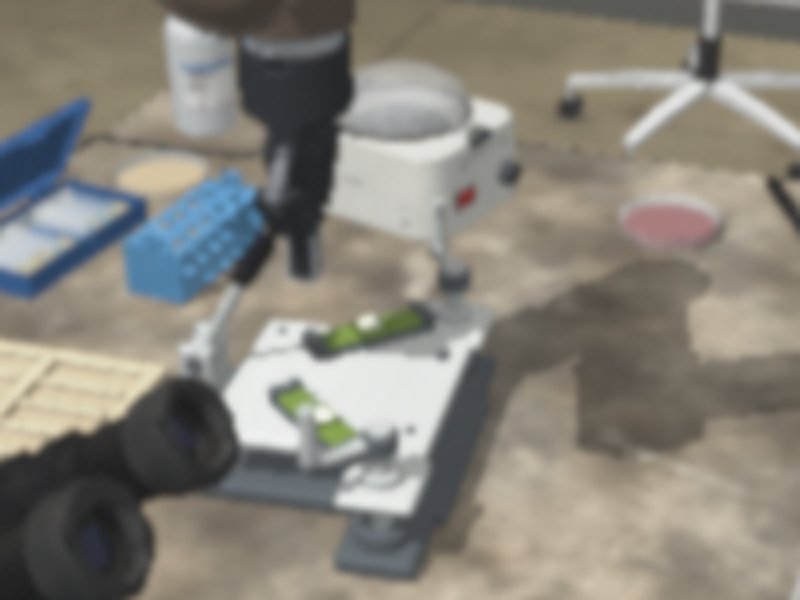

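Emit:
move_arm(targets=[[0,1.5,0,0,0,0,255],[0,3,0,0,0,0,255],[0,4.5,0,0,0,0,255],[0,6,0,0,0,0,255],[0,7,0,0,0,0,255],[0,7.8,0,0,0,0,255],[0,7.8,0,0,0,0,255],[0,7.8,0,0,0,0,255]])

```text
clock: 16.5
position: [684.2, 35.3, 105.1]
ee_rot: [0.655, 0.756, -0.0, -0.0]
contact_force: [0.5, -0.6, -0.8]
gripper_width: -0.2
```

Run:
```python
from h import *
s=arm.read_state();print(s['position'],s['contact_force'],s['clock'])
p,d=arm.get_image('side');cv2.imwrite('pics/s13.png',cv2.resize(p[130:280,200:400],None,fx=4,fy=4,interpolation=cv2.INTER_CUBIC))
```

```text
[684.16780538  35.27150866 105.07201537] [ 0.46445193 -0.5819822  -0.76149567] 16.5
```

View pics/s13.png

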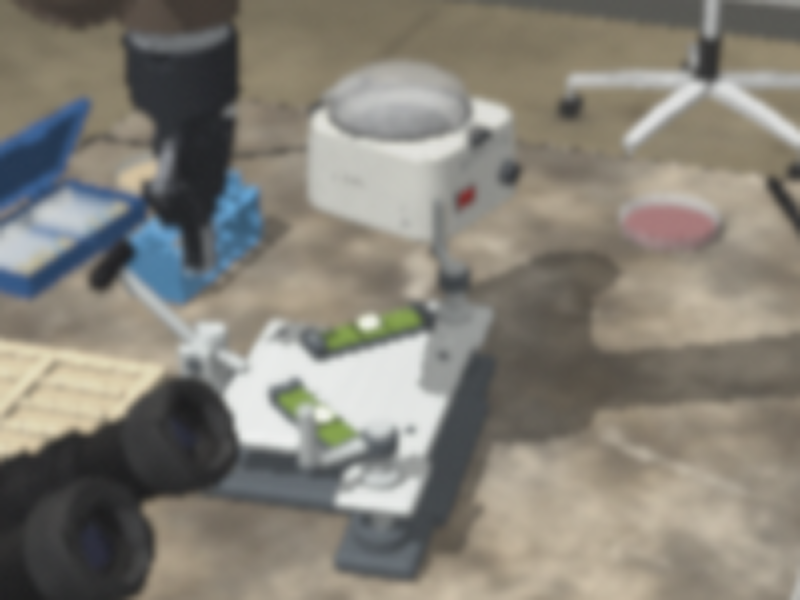

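Emit:
move_arm(targets=[[0,-1,-6,0,0,0,255],[0,-3,-12,0,0,0,255],[0,-8,-15,0,0,0,255],[0,-13,-15,0,0,0,255],[0,-18,-15,0,0,0,255],[0,-18,-15,0,0,0,255],[0,-18,-15,0,0,0,255]])

```text
clock: 17.42
position: [506.7, 9.8, 255.7]
ee_rot: [0.655, 0.756, 0.001, 0.001]
contact_force: [-0.1, 0.7, -0.1]
gripper_width: 0.2
```

Run:
```python
from h import *
s=arm.read_state();print(s['position'],s['contact_force'],s['clock'])
p,d=arm.get_image('wrist');a=cv2.resize(p[150:270,200:480],None,fx=2.85,fy=2.85,interpolation=cv2.INTER_CUBIC)
p,d=arm.get_image('scene');b=cv2.resize(p[170:270,210:410],(798,230*399//230),interpolation=cv2.INTER_CUBIC)[:250]
cv2.imwrite('pics/e.png',np.vstack([a,b]))
c=w2=None
# predicted handle for locked 1.3: table x=109+88 sin(.8), z=75+88cos(.8)
ex=np.array([.988,.155]);o=np.array([580,20.5])
for th in(1.1,1.2,1.3):
    h=o+(109+88*np.sin(th-.5))*ex; print(th,w2uv('scene',[*h,75+88*np.cos(th-.5)]))
print(arm.tip_of('clamp_handle','scene')[:2])
```

```text
[506.70065153   9.7821639  255.67447236] [-0.09868702  0.7235231  -0.08255894] 17.425
1.1 [247.77694035 184.984419  ]
1.2 [245.81634655 185.86457247]
1.3 [244.08524665 186.94123304]
[{'uv': [243.2, 188.6], 'score': 0.68}]
```

View pics/e.png

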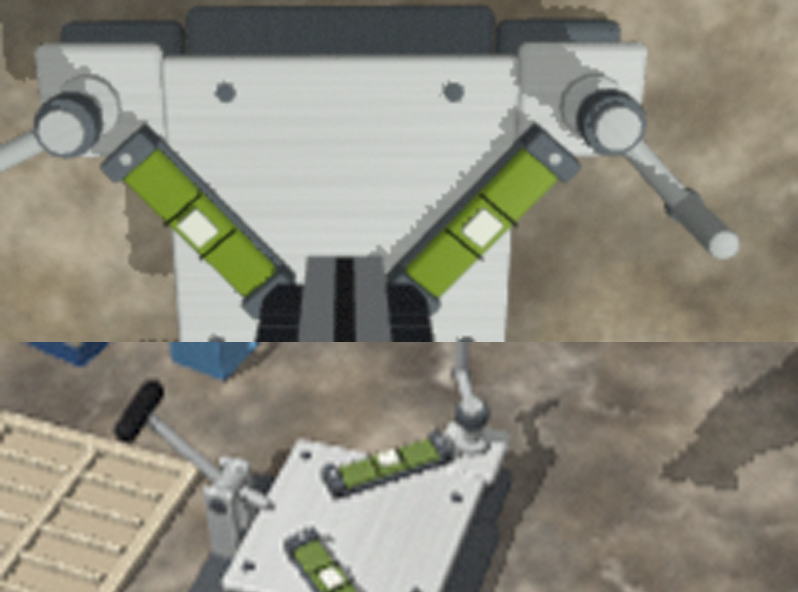

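Both bubbles sit between their lines, at crop pixels (197,228) and (484,228). The clamp handle is seen at scene pixel (243,189), and 1.3 rad predicts (244,187). The arm is clear of everything.

```bash
python3 -c "
from bench import arm
print(arm.job_done())"
```

```text
the job is handed in; nothing more can be done
None
```

The table is levelled and clamped, and the job was handed in at about 17.5 s; no verdict was reported. I pushed both screw levers towards the clamp side with the shut fingers, about 0.8 rad clockwise on the left and 0.5 rad counter-clockwise on the right. Then I pushed the clamp handle over its top.

**Last checks:**
- **Bubbles:** in the final wrist picture both bubbles were between their lines, within about 1 mm of the middle.
- **Clamp:** the handle was about 2 pixels from where a lever angle of 1.3 rad would put it, so it appears to be at its stop.
- **Arm:** it was clear of everything, with no contact force beyond sensor noise.
- **Bystanders:** the arm never came near them. I did not measure their positions again at the end.

**Problems on the way:**
- **Fingertip height:** the shut fingertips are about 41 mm short of the reported TCP, as seen in the wrist camera's depth. My first pushes passed over the left pin without touching it, so I worked 41 mm lower after that.
- **Mistyped moves:** one row dipped the fingers about 40 mm too low beside the left pin. Another stopped short of its target on the way to the clamp. Neither touched anything.

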